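# Sort the brass drawer pulls by length

### The arm

A 6-joint arm with a two-finger parallel gripper is mounted at the origin on the work surface. World frame = base frame: x ahead of the robot, y to its left, z up, the work surface at z = 0. Lengths are in m, angles in rad, forces in N, time in s.
With the tool pointing down it reaches from about 0.25 to 0.725 m from the base axis. Payload 4 kg.
Tool frame: the origin (TCP) lies at the very end of the fingers, on their centre line; the grasp point (between the pads) lies 19 mm behind it; z points along the fingers, y is the line along which they close (so a half turn about z gives the same grasp; the last joint's range is limited). The gripper opens to 85 mm and grips with 20 to 120 N. Pads are 22 mm wide; open, the fingers measure 114 mm over their backs; the gripper's body (76 mm by 85 mm) begins 54 mm behind the grasp point. The pads swing forward as they close: fully open they stand 13 mm farther back than shut.
Start: joints at [1.232, 0.241, 0.005, 1.335, 0, 1.571], TCP at [0.166, 0.472, 0.231] pointing down, gripper open.
Joint ranges: [-2.72, 2.72], [-1.05, 1.87], [-1.09, 1.28], [-1.99, 2.15], [-1.42, 1.44], [-3.14, 3.14]. Speed limits (rad/s): [2.79, 2.79, 3.14, 3.14, 3.14, 3.14].

### API

Orientations are given as a unit quaternion [x, y, z, w].
In Python, from workcell import bot, vision, workorder, boxes_of gives the robot as it stands.
- The arm moves only by the tool send_rows, never from a script. Its argument "motion" is text: rows parted by semicolons, each of 5 numbers parted by spaces: the closure, from -1 (fully open) to 1 (shut), so that 0 is half open, then the shift along the tool's x, y, z in cm, then the turn about the tool's z in rad. In form: claw x y z twist; .... A call has 1 to 5 rows; each row is the pose to reach, as a shift and turn from the pose commanded when the call began, along the tool's axes at that moment; what a row does not reach only later rows make up. A row lasts 1/10 s, in which the tool goes at most 50 mm and 8.59 degrees, less where a joint would pass 70% of its speed; a pose out of reach is approached as far as the arm can. A call with a gripper value outside its range is refused whole. The fingers move at their own pace and stop on an object; the grip force is fixed at half the most. Time passes only in rows, so rows that repeat a pose let the fingers close. It gives the time, the measured TCP pose, the force, the opening and the grip force at its end, in the units of the state.
- bot.get_obs(): the state, without advancing time (a new reading comes with each control period).
- vision.camera(name): name is "scene" or "top" or "wrist"; returns the picture (384x512x3 uint8, red, green, blue); there is no depth.
- vision.camera_model(name): a dict with "fov_y" (degrees; the focal length in pixels is half the picture's height over the tangent of half this angle, whatever the lens; pixels are square), "cx", "cy" (the principal point, pixels), "world_from_camera" (4x4, takes a point from camera to world coordinates); the wrist camera has in their place "hand_eye" (4x4, takes a point from camera to tool coordinates, whose origin is the TCP and whose axes are the flange's). Camera axes: x right, y down, z forward; pixel columns grow to the right and rows downward; lengths in m; the calibration is good to about 2 mm. A picture is of the moment at which its call begins: read the wrist's pose just before it. camera_model takes no time and is no camera call.
- workorder.job_done(): hands the job in; it is judged then, once.
Trained networks look in the newest picture that a camera, given by its name, has taken for a name from the list of things; names that differ only in an ending like _2 or _b are one class to them, and where a whole thing is asked for, a point or a joint stands for the part that bears it (a point fixed in the world has none). Each returns a list of dicts, best first, with "conf" (0 to 1); they miss things now and then, are a little off and sometimes report something else, mostly with a low value. They report only what shows in the picture. A call takes as long as a camera call. They do not tell look-alikes from the thing itself.
- boxes_of(camera, target): "rect" ([centre column, centre row, width, height] in pixels, round what is visible of it).
The state is a dict: "clock": time; "joint_pos": joint angles; "joint_vel": joint speeds; "tau": joint torques, N m; "eef_pos": TCP position; "tool_rot": TCP orientation; "ft_force": force on the tool from outside, world axes, zero at the start; "ft_torque": the same for the moment, N m; "grip_width": finger opening in m; "grasp_force": force on a finger pad.
Only numpy, scipy, OpenCV 4.12 (cv2) and the standard library are available. Lean on these libraries where they do the work, as an engineer would, in place of code of your own. Each camera call takes 0.05 s, during which the arm holds its last target. There are 200 camera calls.

### The job

Two brass bar pulls on back-plates, one short and one long, stand on the bare pantry counter in front of the two wooden trays. Put each one away in the empty lane of the tray that keeps pulls of its own length: lengthwise in the lane, near its middle, standing flat on its back-plate on the lane's floor with the bar uppermost.

Things in the scene. Friction and masses are not known exactly. Their poses are not given: they have to be found in the camera images.
- short_pull_bar (a point): Short brass pull, loose on the bare counter nearest the robot: bar 104 mm long, 12 x 12 mm thick, on two 10 mm posts 78 mm apart, on a flat back-plate 110 x 28 x 4 mm; 42 mm high, 0.2 kg. This point: middle of the bar, 36 mm above the plate's underside; x across the bar, y along it, z up. Grip the bar's middle from above, across its 12 mm.
- long_pull_bar (a point): Long brass pull, loose on the bare counter nearest the robot: bar 164 mm long, 12 x 12 mm thick, on two 10 mm posts 138 mm apart, on a flat back-plate 170 x 28 x 4 mm; 42 mm high, 0.3 kg. This point: middle of the bar, 36 mm above the plate's underside; x across the bar, y along it, z up. Grip the bar's middle from above, across its 12 mm.
- short_tray_place (a point): Empty lane of the short-pull tray: centre of its floor, 5 mm above the counter; x across the lane, y along it, z up. Fixed light-wood tray 154 x 150 mm with two lanes, each 142 x 66 mm inside; walls 6 mm thick, tops 18 mm above the counter. The other lane, centred 72 mm towards +x, already holds a 110 mm pull, its top 47 mm above the counter.
- long_tray_place (a point): Empty lane of the long-pull tray: centre of its floor, 5 mm above the counter; x across the lane, y along it, z up. Fixed light-wood tray 214 x 150 mm with two lanes, each 202 x 66 mm inside; walls 6 mm thick, tops 18 mm above the counter. The other lane, centred 72 mm towards -x, already holds a 170 mm pull, its top 47 mm above the counter.
There are look-alikes about, which are no part of the job. What is shaped like the part that bears short_tray_place but black or blue is not meant. Leave any red look-alike of the part that bears short_pull_bar alone.

How it is judged:
At the end, for the whole second after the job is handed in: Each pull stands in the empty lane of the tray for its own length: middle within 28 mm of the lane's middle, back-plate on the lane floor (bar 36 mm above it, within 6 mm), upright within 7 degrees, lengthwise within 20 degrees, released and at rest (horizontal distance between short_pull_bar and short_tray_place below 0.028 m and z of short_pull_bar in the frame of short_tray_place between 0.03 and 0.042 m and angle between each of short_pull_bar, long_pull_bar's own z axis and vertical below 0.12 rad and angle between the y axis of short_pull_bar and the y axis of short_tray_place, either way round below 0.35 rad and horizontal distance between long_pull_bar and long_tray_place below 0.028 m and z of long_pull_bar in the frame of long_tray_place between 0.03 and 0.042 m and angle between the y axis of long_pull_bar and the y axis of long_tray_place, either way round below 0.35 rad); the robot touches nothing.
It also fails if it takes over 58 s, if anything falls off the work surface, if the arm or the gripper's body presses on something with over 40 N, if the wrist force passes 120 N, or if a joint passes its speed limit or range.

## Working session

There is one attempt and no reset: what is moved stays moved. The work goes in short steps, Python scripts to look and compute and a tool call to move; the robot and the scene stay as the last step left them, time stands still between calls to the robot, and variables do not carry over. Pictures are saved under pics/ and viewed, at most 10 in all, crops included, and the job is handed in when it is done.

Besides the shell and the picture viewer there is one more tool, called after "Emit:" as name(argument=value, ...) on one line, values as JSON. send_rows: Moves the arm, as the interface text tells. Its arguments: {"type":"object","properties":{"motion":{"type":"string"}},"required":["motion"]}

```bash
mkdir -p pics; cat > h.py <<'E'
import numpy as np,cv2
from workcell import bot,vision,workorder,boxes_of
def save(n,f):
    im=vision.camera(n); cv2.imwrite(f,im[:,:,::-1]); return im
def ray(n,u,v,z):
    m=vision.camera_model(n); f=192/np.tan(np.radians(m['fov_y'])/2)
    T=np.array(m['world_from_camera']) if 'world_from_camera' in m else None
    if T is None:
        from scipy.spatial.transform import Rotation as R
        o=bot.get_obs(); W=np.eye(4); W[:3,:3]=R.from_quat(o['tool_rot']).as_matrix(); W[:3,3]=o['eef_pos']
        T=W@np.array(m['hand_eye'])
    d=T[:3,:3]@np.array([(u-m['cx'])/f,(v-m['cy'])/f,1]); p=T[:3,3]
    return p+d*(z-p[2])/d[2]
E
python3 - <<'E'
from h import *
a=save('top','pics/top.png'); 
for t in ['short_pull_bar','long_pull_bar','short_tray_place','long_tray_place']:
    for b in boxes_of('top',t): print(t,round(b['conf'],2),np.round(b['rect'],1),np.round(ray('top',*b['rect'][:2],.036),3))
b=save('scene','pics/scene.png')
print(bot.get_obs()); print(vision.camera_model('top'))
E
```

```text
short_pull_bar 0.86 [229.5 202.3  37.   11.2] [ 0.452 -0.009  0.036]
short_pull_bar 0.53 [198.1 235.1  27.3  26.5] [0.346 0.089 0.036]
long_pull_bar 0.74 [140.5 204.5  57.2  11.2] [0.442 0.276 0.036]
short_tray_place 0.9 [265.4 245.2  58.5  58.9] [ 0.316 -0.125  0.036]
short_tray_place 0.87 [357.5 265.2  53.3  49.2] [ 0.256 -0.416  0.036]
short_tray_place 0.69 [280.1 153.1  48.6  53.7] [ 0.615 -0.172  0.036]
short_tray_place 0.29 [140.1 204.7  57.9  12.4] [0.441 0.277 0.036]
long_tray_place 0.67 [175.2 148.3  68.1  49.5] [0.627 0.171 0.036]
{'clock': 0.3, 'joint_pos': array([ 1.23198006e+00,  2.40891186e-01,  4.59726328e-03,  1.33520154e+00,
       -1.66948276e-05,  1.57077755e+00]), 'joint_vel': array([-0.00076038, -0.00190093,  0.00339289,  0.00145135, -0.00140287,
       -0.00026934]), 'tau': array([-4.84283883e-04, -3.71850264e+01,  2.52249634e+01,  9.16649122e-03,
       -3.87533998e-05, -5.51866563e-06]), 'eef_pos': array([0.16612349, 0.47138333, 0.23100694]), 'tool_rot': array([ 1.68589714e-01,  9.85686251e-01, -3.45971361e-04, -5.07122482e-05]), 'ft_force': array([ 0.2267181 , -0.79041728,  0.07561641]), 'ft_torque': array([-0.08275164, -0.00182459,  0.00401723]), 'grasp_force': 0.0, 'grip_width': 0.08529359240586759}
{'fov_y': 52.43221748619062, 'cx': 247.29360006707958, 'cy': 194.0360173836308, 'world_from_camera': array([[ 0.0091015 , -0.99156259,  0.12930892,  0.31650928],
       [-0.9999404 , -0.0098048 , -0.00480334, -0.06016702],
       [ 0.00603066, -0.1292575 , -0.99159272,  1.28184927],
       [ 0.        ,  0.        ,  0.        ,  1.        ]])}
```

View pics/top.png

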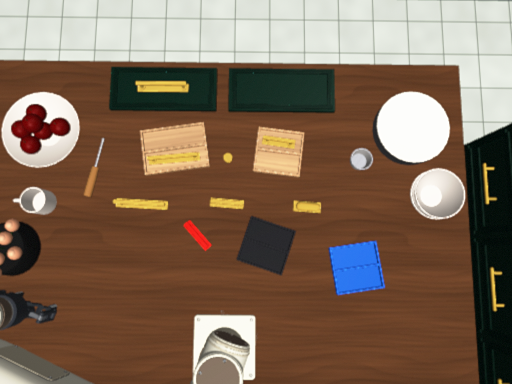

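View pics/scene.png

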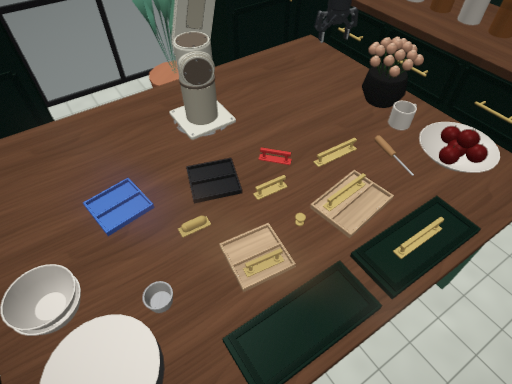

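Candidates for the short pull are (227,203), a bar on two posts, and (307,207), a cup pull; the red one at (197,235) is excluded. So (227,203) fits. The long pull is at (140,204). The light-wood trays are short (279,152), with its near lane empty, and long (175,148), with its far lane empty. The black and blue trays are decoys. I'll confirm this in a crop.

```bash
python3 - <<'E'
from h import *
im=cv2.imread('pics/top.png'); c=im[110:220,105:330]
cv2.imwrite('pics/crop.png',cv2.resize(c,None,fx=3.5,fy=3.5,interpolation=cv2.INTER_CUBIC))
hsv=cv2.cvtColor(im,cv2.COLOR_BGR2HSV)
for p in [(227,203),(140,204),(180,158),(278,142),(160,136),(279,163),(200,215)]: print(p,hsv[p[1],p[0]])
m=cv2.inRange(hsv,(18,120,110),(32,255,255))
n,l,s,ce=cv2.connectedComponentsWithStats(m)
for i in range(1,n):
    if s[i,4]>60 and 120<ce[i][1]<220:
        pts=np.argwhere(l==i)[:,::-1].astype(np.float32)
        w=np.array([ray('top',*q,.03)[:2] for q in pts],np.float32)
        r=cv2.minAreaRect(w); print(np.round(ce[i]),s[i,4],np.round(w.mean(0),4),np.round(r[0],4),np.round(r[1],4),round(r[2],1))
print(vision.camera_model('wrist'))
E
```

```text
(227, 203) [ 22 168 226]
(140, 204) [ 22 170 221]
(180, 158) [ 23 166 233]
(278, 142) [ 23 169 230]
(160, 136) [ 16 110 227]
(279, 163) [ 19 101 245]
(200, 215) [ 12 158 110]
[278. 141.] 329 [ 0.6556 -0.1668] [ 0.6557 -0.1666] [0.11   0.0333] 82.0
[173. 158.] 493 [0.597  0.1768] [0.5969 0.1774] [0.0317 0.171 ] 5.5
[227. 157.] 80 [6.007e-01 1.000e-04] [ 5.999e-01 -3.000e-04] [0.0301 0.0295] 0.6
[487. 183.] 183 [ 0.5232 -0.8476] [ 0.5243 -0.8552] [0.1321 0.0358] 0.6
[226. 203.] 318 [0.4503 0.0009] [0.4502 0.0008] [0.1087 0.0304] 85.8
[141. 203.] 507 [0.4458 0.2776] [0.4458 0.2804] [0.1789 0.0301] 87.4
[306. 206.] 312 [ 0.4416 -0.2575] [ 0.4417 -0.2576] [0.0888 0.0361] 86.5
{'fov_y': 67.11244327311859, 'cx': 255.02729080305784, 'cy': 194.49599296156723, 'hand_eye': array([[ 3.85470743e-04, -9.58495783e-01, -2.85106447e-01,
         7.30885016e-02],
       [ 9.99999876e-01,  2.79151362e-04,  4.13548319e-04,
         1.75918215e-04],
       [-3.16796466e-04, -2.85106571e-01,  9.58495771e-01,
        -1.41115870e-01],
       [ 0.00000000e+00,  0.00000000e+00,  0.00000000e+00,
         1.00000000e+00]])}
```

View pics/crop.png

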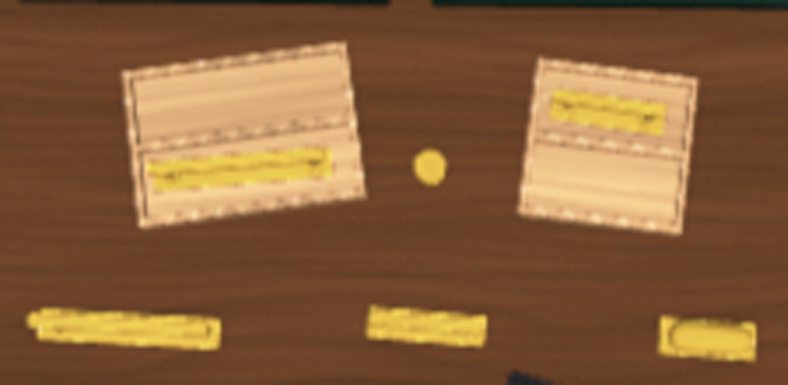

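The crop confirms both pulls and both empty lanes. Next: lane poses from the tray corners, and the first move over the long pull.

```bash
cat >> h.py <<'E'
from scipy.spatial.transform import Rotation as R
def go(p,ang):
    """shift (cm, tool axes) and twist to put TCP at p, tool y at world angle ang (deg, mod 180)"""
    o=bot.get_obs(); M=R.from_quat(o['tool_rot']).as_matrix()
    d=M.T@(np.array(p)-o['eef_pos'])*100; a=np.degrees(np.arctan2(M[1,1],M[0,1]))
    t=(a-ang+90)%180-90
    print('shift',np.round(d,2),'twist',round(np.radians(t),3),'tcp',np.round(o['eef_pos'],4),'yang',round(a,1),'F',np.round(o['ft_force'],1),'w',round(o['grip_width'],4),'t',o['clock'])
E
python3 - <<'E'
from h import *
C={'short':[(540,57),(697,78),(682,234),(518,212)],'long':[(122,71),(346,42),(366,198),(141,228)]}
for k,c in C.items():
    w=np.array([ray('top',u/3.5+104.6,v/3.5+109.6,.018)[:2] for u,v in c])
    print(k,np.round(w,3).tolist(),'sides',np.round(np.linalg.norm(w-np.roll(w,-1,0),axis=1),3))
    far=(w[0]+w[1])/2; near=(w[2]+w[3])/2; ce=w.mean(0); n=(far-near)/np.linalg.norm(far-near)
    s=-1 if k=='short' else 1
    print(' lane',np.round(ce+s*.036*n,4),'normal ang',np.degrees(np.arctan2(n[1],n[0])), 'other',np.round(ce-s*.036*n,4))
    e=(w[0]+w[3]-w[1]-w[2]); print(' lane dir',np.degrees(np.arctan2(e[1],e[0])))
go([.446,.279,.20],-2.6)
E
```

```text
short [[0.712, -0.103], [0.693, -0.253], [0.541, -0.237], [0.561, -0.083]] sides [0.151 0.152 0.156 0.152]
 lane [ 0.5908 -0.1649] normal ang -6.70191488093176 other [ 0.6623 -0.1733]
 lane dir 82.7934853304648
long [[0.693, 0.295], [0.724, 0.083], [0.573, 0.06], [0.542, 0.271]] sides [0.215 0.153 0.213 0.154]
 lane [0.6687 0.1827] normal ang 8.813526876097376 other [0.5976 0.1717]
 lane dir 98.30462840350044
shift [-32.79  -8.84   3.11] twist 1.277 tcp [0.1661 0.4714 0.231 ] yang 70.6 F [ 0.2 -0.8  0.1] w 0.0853 t 0.3
```

Emit:
send_rows(motion="-1 -4.5 -1.2 0.5 0.14; -1 -9 -2.4 1 0.29; -1 -14 -3.6 1.5 0.44; -1 -18 -5 2 0.58; -1 -23 -6 2.5 0.73")

```text
clock: 0.8
eef_pos: [0.3628, 0.3378, 0.2063]
tool_rot: [0.512, 0.859, -0.0, -0.0]
ft_force: [0.4, 1.6, -0.6]
grip_width: 0.0855
grasp_force: 0.0
```

```bash
python3 -c "
from h import *
go([.446,.279,.20],-2.6)"
```

```text
shift [-9.14  4.51  0.63] twist 0.542 tcp [0.3628 0.3378 0.2063] yang 28.5 F [ 0.4  1.6 -0.6] w 0.0855 t 0.8
```

Emit:
send_rows(motion="-1 -3 1.5 0.2 0.14; -1 -6 3 0.4 0.28; -1 -9.1 4.5 0.6 0.42; -1 -9.1 4.5 0.6 0.54; -1 -9.1 4.5 0.6 0.54")

```text
clock: 1.3
eef_pos: [0.446, 0.2802, 0.2]
tool_rot: [0.721, 0.693, -0.0, -0.0]
ft_force: [-0.2, 0.1, -0.2]
grip_width: 0.0853
grasp_force: 0.0
```

```bash
cat >> h.py <<'E'
def bar(f,z=.042):
    o=bot.get_obs(); im=save('wrist',f); hsv=cv2.cvtColor(im,cv2.COLOR_RGB2HSV)
    m=cv2.inRange(hsv,(18,120,60),(34,255,255)); n,l,s,ce=cv2.connectedComponentsWithStats(m)
    for i in range(1,n):
        if s[i,4]>800:
            c=max(cv2.findContours((l==i).astype(np.uint8),0,1)[0],key=len)[:,0]
            for zz in (.004,z):
                w=np.array([ray('wrist',*q,zz)[:2] for q in c],np.float32); r=cv2.minAreaRect(w)
                print(np.round(ce[i]),s[i],'z',zz,np.round(r[0],4),np.round(r[1],4),round(r[2],1))
E
python3 -c "
from h import *
go([.446,.279,.20],-2.6)
bar('pics/w1.png')"
```

```text
shift [-0.12  0.    0.  ] twist 0.005 tcp [0.446  0.2802 0.2   ] yang -2.3 F [-0.2  0.1 -0.2] w 0.0853 t 1.3
[256. 168.] [ 244   97   26  152 3535] z 0.004 [0.4463 0.2735] [0.1843 0.0289] 87.9
[256. 168.] [ 244   97   26  152 3535] z 0.042 [0.4465 0.2825] [0.1635 0.0256] 87.9
[383. 225.] [ 366  182   33  100 2522] z 0.004 [0.6038 0.194 ] [0.0383 0.14  ] 6.0
[383. 225.] [ 366  182   33  100 2522] z 0.042 [0.5862 0.212 ] [0.0339 0.1242] 6.0
```

View pics/w1.png

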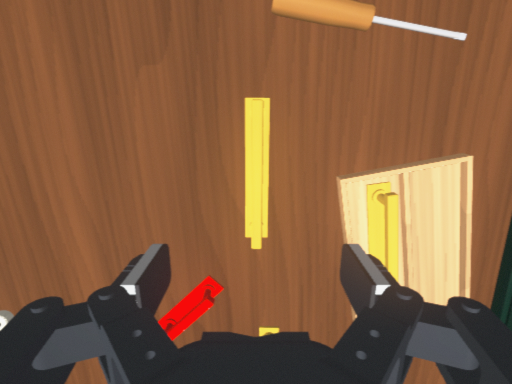

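Wrist view: the long pull's plate spans rows 97–237 at column 257, the bar end protrudes to row 248, and nothing is beside it. Computing the middle from these ends.

```bash
python3 -c "
from h import *
a=ray('wrist',257.5,98,.004);b=ray('wrist',256.3,237,.004);c=ray('wrist',256.5,248,.036)
print(a,b,np.linalg.norm(a-b),(a+b)/2,c, c+ [0,.082,0])
p=(a+b)/2
go([p[0],p[1],.10],-2.1);go([p[0],p[1],.020],-2.1)"
```

```text
[0.45061669 0.36444361 0.004     ] [0.44343774 0.19684149 0.004     ] 0.16775579421234868 [0.44702722 0.28064255 0.004     ] [0.44361399 0.19774467 0.036     ] [0.44361399 0.27974467 0.036     ]
shift [1.000e-02 1.600e-01 1.002e+01] twist 0.0 tcp [0.4454 0.2807 0.2002] yang -2.1 F [-0.3  1.1  0.3] w 0.0854 t 1.35
shift [1.000e-02 1.700e-01 1.802e+01] twist 0.0 tcp [0.4454 0.2807 0.2002] yang -2.1 F [-0.3  1.1  0.3] w 0.0854 t 1.35
```

Emit:
send_rows(motion="-0.3 0 0.2 4.5 0; -0.3 0 0.2 9 0; -0.3 0 0.2 13 0; -0.3 0 0.2 16 0; -0.3 0 0.2 18 0")

```text
clock: 1.85
eef_pos: [0.4451, 0.2808, 0.018]
tool_rot: [0.719, 0.695, -0.002, -0.0]
ft_force: [0.3, 0.9, 0.1]
grip_width: 0.0555
grasp_force: 0.0
```

Emit:
send_rows(motion="1 0 0 0 0; 1 0 0 0 0; 1 0 0 0 0; 1 0 0 0 0; 1 0 0 0 0")

```text
clock: 2.35
eef_pos: [0.4482, 0.2821, 0.0221]
tool_rot: [0.72, 0.694, 0.002, -0.0]
ft_force: [-1.1, 0.5, 5.3]
grip_width: 0.0101
grasp_force: 60.3
```

Emit:
send_rows(motion="1 0 0 0 0; 1 0 0 -2 0; 1 0 0 -5 0; 1 0 0 -8 0; 1 0 0 -11 0")

```text
clock: 2.85
eef_pos: [0.447, 0.2804, 0.1312]
tool_rot: [0.72, 0.694, -0.001, 0.0]
ft_force: [0.7, 0.7, -2.5]
grip_width: 0.0105
grasp_force: 59.2
```

```bash
python3 -c "
from h import *
go([.6687,.1827,.12],8.5)
bar('pics/w2.png')"
```

```text
shift [-8.92 22.53  1.12] twist -0.186 tcp [0.447  0.2804 0.1312] yang -2.2 F [ 0.7  0.7 -2.5] w 0.0105 t 2.85
[255. 195.] [  228    89    54   249 10093] z 0.004 [0.4481 0.2377] [0.2695 0.0482] 87.7
[255. 195.] [  228    89    54   249 10093] z 0.042 [0.4485 0.2539] [0.2321 0.0415] 87.7
[412. 258.] [ 391  199   45  124 4645] z 0.004 [0.6151 0.188 ] [0.0457 0.1508] 5.5Traceback (most recent call last):
  File "<string>", line 4, in <module>
    bar('pics/w2.png')
    ~~~^^^^^^^^^^^^^^^
  File "h.py", line 28, in bar
    w=np.array([ray('wrist',*q,zz)[:2] for q in c],np.float32); r=cv2.minAreaRect(w)
                ~~~^^^^^^^^^^^^^^^
  File "h.py", line 10, in ray
    o=bot.get_obs(); W=np.eye(4); W[:3,:3]=R.from_quat(o['tool_rot']).as_matrix(); W[:3,3]=o['eef_pos']
ValueError: time passes only in moves, steps and waits
```

View pics/w2.png

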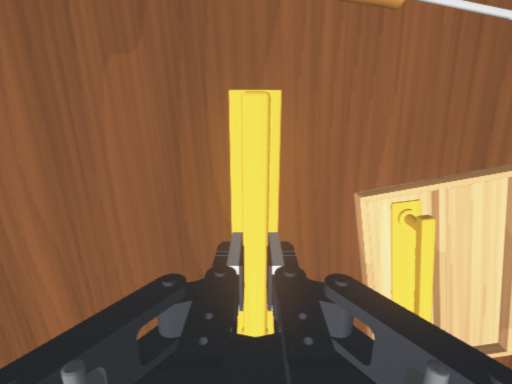

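Long pull is held by the middle and level. Carrying it over to the long tray's far lane.

Emit:
send_rows(motion="1 -1.5 3 0.2 -0.03; 1 -3 7 0.4 -0.07; 1 -4.5 11 0.6 -0.11; 1 -6 15 0.8 -0.15; 1 -7.5 18.5 1 -0.18")

```text
clock: 3.4
eef_pos: [0.6309, 0.1977, 0.1195]
tool_rot: [0.655, 0.756, -0.0, 0.0]
ft_force: [0.0, 1.8, -2.2]
grip_width: 0.011
grasp_force: 59.3
```

```bash
python3 -c "
from h import *
go([.6687,.1827,.12],8.5)"
```

```text
shift [-2.03  3.53 -0.05] twist -0.005 tcp [0.6309 0.1977 0.1195] yang 8.2 F [ 0.   1.8 -2.2] w 0.011 t 3.4
```

Emit:
send_rows(motion="1 -1 1.8 0 0; 1 -2 3.5 0 0; 1 -2 3.5 0.5 0; 1 -2 3.5 2 0; 1 -2 3.5 3 0")

```text
clock: 3.9
eef_pos: [0.6655, 0.1839, 0.0884]
tool_rot: [0.655, 0.756, -0.001, -0.001]
ft_force: [-0.6, -0.3, -3.2]
grip_width: 0.0106
grasp_force: 59.4
```

```bash
python3 -c "
from h import *
go([.6687,.1827,.028],8.5)
a=save('wrist','pics/w3.png');b=save('top','pics/t3.png')
b=cv2.resize(b[110:210,110:310],None,fx=2.56,fy=2.56,interpolation=2)
cv2.imwrite('pics/c3.png',np.vstack([cv2.resize(a,(410,308)),cv2.resize(b,(410,205))])[:,:,::-1])"
```

```text
shift [-0.16  0.31  6.04] twist -0.006 tcp [0.6655 0.1839 0.0884] yang 8.1 F [-0.6 -0.3 -3.2] w 0.0106 t 3.9
```

View pics/c3.png

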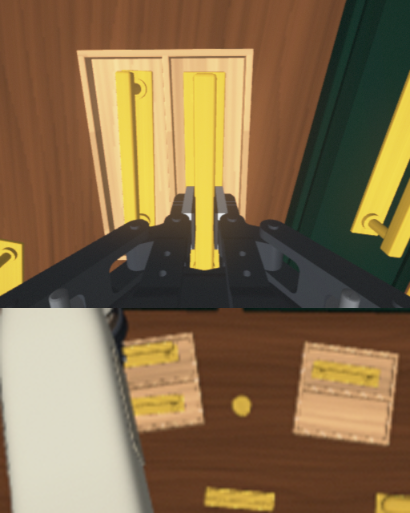

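Pull is aligned over the empty far lane, with walls clear on both sides (crop columns 170–250, pull 185–225). Lowering.

Emit:
send_rows(motion="1 -0.1 0.2 1.5 0; 1 -0.1 0.2 3 0; 1 -0.1 0.2 4.5 0; 1 -0.1 0.2 5.3 0; 1 -0.1 0.2 5.3 0")

```text
clock: 4.5
eef_pos: [0.6677, 0.1833, 0.0355]
tool_rot: [0.655, 0.756, -0.001, -0.001]
ft_force: [0.0, -0.0, -2.7]
grip_width: 0.0106
grasp_force: 59.3
```

```bash
python3 -c "
from h import *
print(ray('wrist',210*1.248,51*1.248,.018))
go([.6687,.1827,.027],8.5)"
```

```text
[0.6574567  0.27740832 0.018     ]
shift [-0.07  0.09  0.85] twist -0.006 tcp [0.6677 0.1833 0.0355] yang 8.2 F [ 0.  -0.  -2.7] w 0.0106 t 4.5
```

Emit:
send_rows(motion="1 0 0 0.3 0; 1 0 0 0.6 0; 1 0 0 0.8 0; 1 0 0 0.8 0")

```text
clock: 4.9
eef_pos: [0.6689, 0.1835, 0.0295]
tool_rot: [0.655, 0.755, 0.0, 0.0]
ft_force: [-0.6, 0.4, -2.6]
grip_width: 0.0102
grasp_force: 59.3
```

Emit:
send_rows(motion="1 0 0 0.1 0; 1 0 0 0.2 0; 1 0 0 0.3 0; 1 0 0 0.3 0")

```text
clock: 5.3
eef_pos: [0.6691, 0.1835, 0.0273]
tool_rot: [0.655, 0.755, 0.0, 0.0]
ft_force: [-1.7, -0.5, 1.9]
grip_width: 0.0108
grasp_force: 60.0
```

Contact: the weight has come off the wrist. Release and rise.

Emit:
send_rows(motion="0 0 0 0 0; 0 0 0 0 0; -0.1 0 0 0 0; -0.1 0 0 -1 0; -0.1 0 0 -3 0")

```text
clock: 5.8
eef_pos: [0.6675, 0.183, 0.0551]
tool_rot: [0.655, 0.755, -0.002, -0.001]
ft_force: [0.2, 0.2, -0.2]
grip_width: 0.0471
grasp_force: 0.0
```

Emit:
send_rows(motion="-0.1 0 0 -3 0; -0.1 0 0 -6 0; -0.1 0 0 -9 0; -0.1 0 0 -12 0; -0.1 0 0 -15 0")

```text
clock: 6.3
eef_pos: [0.669, 0.1834, 0.2088]
tool_rot: [0.655, 0.755, 0.001, 0.0]
ft_force: [1.5, 0.2, -1.5]
grip_width: 0.0468
grasp_force: 0.0
```

```bash
python3 -c "
from h import *
go([.4503,.0008,.20],-4.2)
save('wrist','pics/w4.png')"
```

```text
shift [-14.99 -24.23   0.84] twist 0.215 tcp [0.669  0.1834 0.2088] yang 8.1 F [ 1.5  0.2 -1.5] w 0.0468 t 6.3
```

View pics/w4.png

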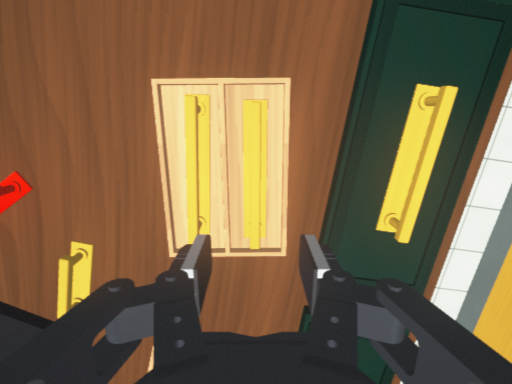

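The long pull sits flat in the lane: plate from row 99 to about 238, with a far gap of about 15 rows (≈18 mm against 16 nominal). Next, the short pull.

Emit:
send_rows(motion="-0.3 -2.5 -4 0.2 0.05; -0.3 -5 -8 0.4 0.1; -0.3 -7.5 -12 0.6 0.15; -0.3 -10 -16 0.8 0.2; -0.3 -12.5 -20 0.8 0.21")

```text
clock: 6.85
eef_pos: [0.487, 0.0304, 0.1986]
tool_rot: [0.731, 0.682, 0.0, 0.0]
ft_force: [0.9, -1.9, 0.2]
grip_width: 0.0555
grasp_force: 0.0
```

Emit:
send_rows(motion="-0.3 -1 -2 0 0; -0.3 -1.5 -4.5 0 0; -0.3 -1.5 -4.5 0 0")

```text
clock: 7.15
eef_pos: [0.4398, 0.0187, 0.1991]
tool_rot: [0.731, 0.682, -0.0, -0.0]
ft_force: [0.3, 0.6, -0.1]
grip_width: 0.0553
grasp_force: 0.0
```

```bash
python3 -c "
from h import *
go([.4503,.0008,.020],-4.2)
save('wrist','pics/w5.png')"
```

```text
shift [-1.71  1.19 17.91] twist 0.004 tcp [0.4398 0.0187 0.1991] yang -4.0 F [ 0.3  0.6 -0.1] w 0.0553 t 7.15
```

View pics/w5.png

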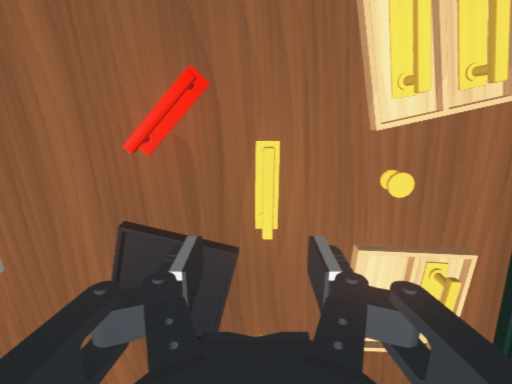

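The short pull is at columns 255–280, with its plate from row 141 to 228 and its bar end at row 239. The red look-alike is well away.

```bash
python3 -c "
from h import *
a=ray('wrist',268,141.5,.004);b=ray('wrist',266.5,228,.004);c=ray('wrist',267.5,239,.036)
d=a-b;print(a,b,np.linalg.norm(d),np.degrees(np.arctan2(d[1],d[0])),c,c+[.004,.052,0])
p=(a+b)/2; print(p); go([p[0],p[1],.020],-4)"
```

```text
[0.45905504 0.05453572 0.004     ] [ 0.4512087  -0.05267029  0.004     ] 0.10749276233042525 85.81401971768946 [ 0.45112481 -0.05263133  0.036     ] [ 0.45512481 -0.00063133  0.036     ]
[0.45513187 0.00093271 0.004     ]
shift [-1.73  1.42 17.93] twist 0.001 tcp [0.4419 0.0192 0.1993] yang -3.9 F [0.1 1.1 0.4] w 0.0554 t 7.2
```

Emit:
send_rows(motion="-0.3 -1 0.6 3 0; -0.3 -1.8 1.2 7.5 0; -0.3 -1.8 1.2 12 0; -0.3 -1.8 1.2 16 0; -0.3 -1.8 1.2 17.9 0")

```text
clock: 7.7
eef_pos: [0.4523, 0.0009, 0.0162]
tool_rot: [0.731, 0.683, -0.001, -0.001]
ft_force: [0.2, -0.4, -0.9]
grip_width: 0.056
grasp_force: 0.0
```

Emit:
send_rows(motion="1 0 0 0 0; 1 0 0 0 0; 1 0 0 0 0; 1 0 0 0 0; 1 0 0 0 0")

```text
clock: 8.2
eef_pos: [0.4548, 0.0008, 0.0207]
tool_rot: [0.731, 0.683, 0.001, 0.001]
ft_force: [0.1, 0.3, 1.6]
grip_width: 0.0107
grasp_force: 60.3
```

Emit:
send_rows(motion="1 0 0 0 0; 1 0 0 -2 0; 1 0 0 -5 0; 1 0 0 -8 0; 1 0 0 -10 0")

```text
clock: 8.7
eef_pos: [0.454, 0.0007, 0.1214]
tool_rot: [0.731, 0.683, 0.001, 0.001]
ft_force: [-0.1, 0.6, -1.3]
grip_width: 0.0106
grasp_force: 59.9
```

```bash
python3 -c "
from h import *
go([.5908,-.1649,.12],-7)"
```

```text
shift [-15.59  14.77   0.18] twist 0.054 tcp [0.454  0.0007 0.1214] yang -3.9 F [-0.1  0.6 -1.3] w 0.0106 t 8.7
```

Emit:
send_rows(motion="1 -3 3 0 0.01; 1 -6.2 6 0 0.02; 1 -9.5 9 0 0.03; 1 -12.5 12 0 0.05; 1 -15 14.2 0 0.05")

```text
clock: 9.2
eef_pos: [0.5861, -0.1605, 0.1192]
tool_rot: [0.748, 0.664, 0.0, 0.0]
ft_force: [-0.1, -0.3, -2.0]
grip_width: 0.0109
grasp_force: 59.9
```

Emit:
send_rows(motion="1 -0.3 0.3 0 0; 1 -0.6 0.6 0.5 0; 1 -0.6 0.6 2 0; 1 -0.6 0.6 3 0; 1 -0.6 0.6 3 0")

```text
clock: 9.7
eef_pos: [0.5878, -0.1638, 0.0871]
tool_rot: [0.747, 0.665, -0.001, -0.002]
ft_force: [-0.8, 0.3, -1.9]
grip_width: 0.0105
grasp_force: 59.9
```

```bash
python3 -c "
from h import *
go([.5908,-.1649,.027],-7)
save('wrist','pics/w6.png')"
```

```text
shift [-0.08  0.34  6.01] twist 0.005 tcp [ 0.5878 -0.1638  0.0871] yang -6.7 F [-0.8  0.3 -1.9] w 0.0105 t 9.7
```

View pics/w6.png

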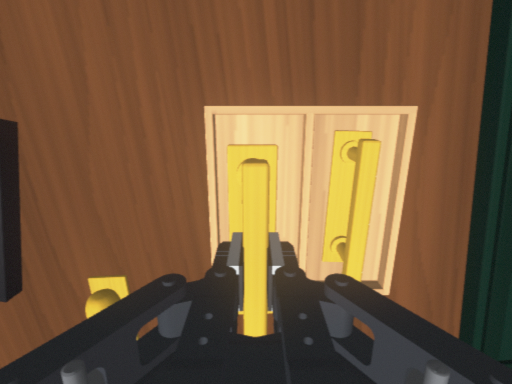

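Pull is over the near (empty) lane, with its plate inside the walls (columns 215–303). Lowering, with a numeric tilt check against the projected bar and plate ends.

Emit:
send_rows(motion="1 -0.1 0.3 1.5 0; 1 -0.1 0.3 3 0; 1 -0.1 0.3 4.5 0; 1 -0.1 0.3 5.5 0; 1 -0.1 0.3 5.5 0")

```text
clock: 10.25
eef_pos: [0.5918, -0.1661, 0.0324]
tool_rot: [0.747, 0.664, -0.001, -0.001]
ft_force: [-0.1, 0.0, -2.1]
grip_width: 0.0105
grasp_force: 59.9
```

```bash
python3 -c "
from h import *
m=vision.camera_model('wrist'); f=192/np.tan(np.radians(m['fov_y'])/2); T=np.linalg.inv(m['hand_eye'])
for p in [(.055,0,.0167),(.052,0,-.0213),(-.052,0,-.0213)]:
    q=T@np.array([*p,1]); print(p,m['cx']+f*q[0]/q[2],m['cy']+f*q[1]/q[2])
go([.5908,-.1649,.026],-7)"
```

```text
(0.055, 0, 0.0167) 255.70290851312504 143.08654676038248
(0.052, 0, -0.0213) 255.82035695072028 160.83600451990097
(-0.052, 0, -0.0213) 255.58661800878534 359.1414163416397
shift [ 0.1  -0.11  0.65] twist 0.004 tcp [ 0.5918 -0.1661  0.0324] yang -6.7 F [-0.1  0.  -2.1] w 0.0105 t 10.25
```

The predicted end rows (143 and 161) match the picture (145 and about 163), so the pull is level. Final lowering.

Emit:
send_rows(motion="1 0 0 0.2 0; 1 0 0 0.4 0; 1 0 0 0.5 0; 1 0 0 0.6 0; 1 0 0 0.6 0")

```text
clock: 10.75
eef_pos: [0.5932, -0.1666, 0.0286]
tool_rot: [0.748, 0.664, 0.0, 0.0]
ft_force: [-0.1, -0.1, -2.6]
grip_width: 0.0103
grasp_force: 59.9
```

Emit:
send_rows(motion="1 0 0 0.1 0; 1 0 0 0.2 0; 1 0 0 0.3 0; 1 0 0 0.3 0")

```text
clock: 11.15
eef_pos: [0.5931, -0.1666, 0.0258]
tool_rot: [0.748, 0.664, 0.0, 0.0]
ft_force: [-1.0, -0.0, 0.7]
grip_width: 0.011
grasp_force: 60.3
```

Contact. Release and rise.

Emit:
send_rows(motion="0 0 0 0 0; 0 0 0 0 0; -0.1 0 0 0 0; -0.1 0 0 -1 0; -0.1 0 0 -3 0")

```text
clock: 11.65
eef_pos: [0.5917, -0.1662, 0.0545]
tool_rot: [0.748, 0.664, -0.001, -0.002]
ft_force: [-0.6, 0.5, -0.2]
grip_width: 0.0472
grasp_force: 0.0
```

Emit:
send_rows(motion="-0.1 0 0 -3 0; -0.1 0 0 -6 0; -0.1 0 0 -9 0; -0.1 0 0 -12 0; -0.1 0 0 -15 0")

```text
clock: 12.15
eef_pos: [0.593, -0.1666, 0.2077]
tool_rot: [0.748, 0.664, 0.0, 0.0]
ft_force: [-0.1, -0.3, -0.6]
grip_width: 0.0468
grasp_force: 0.0
```

Emit:
send_rows(motion="-0.1 0 -4 0 0; -0.1 0 -8 0 0; -0.1 0 -12 0 0; -0.1 0 -14 0 0; -0.1 0 -14 0 0")

```text
clock: 12.65
eef_pos: [0.4517, -0.1497, 0.2067]
tool_rot: [0.748, 0.664, 0.0, 0.0]
ft_force: [0.5, -0.1, -0.1]
grip_width: 0.047
grasp_force: 0.0
```

```bash
python3 -c "
from h import *
b=save('scene','pics/s9.png')
cv2.imwrite('pics/c9.png',cv2.resize(b[160:300,210:410],None,fx=4,fy=4,interpolation=2)[:,:,::-1])
print(bot.get_obs()['joint_vel'].round(3))"
```

```text
[ 0.009  0.042  0.051 -0.017  0.     0.001]
```

View pics/c9.png

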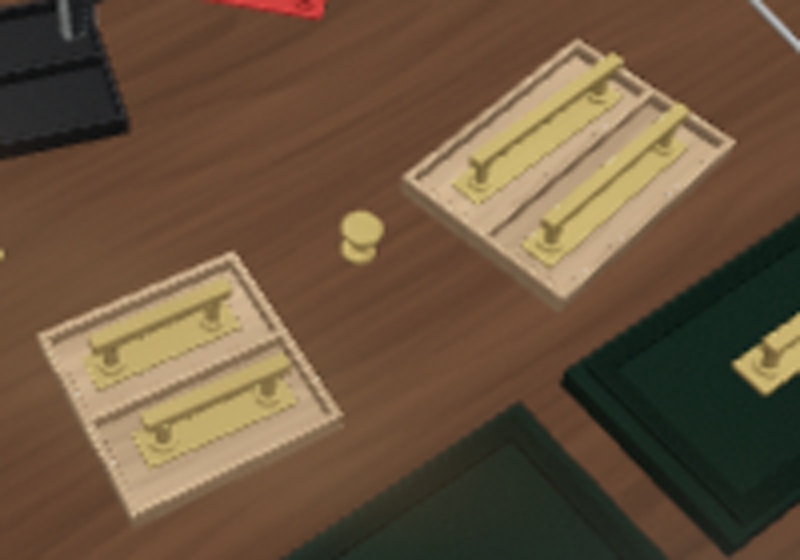

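Both pulls stand flat, lengthwise and centred in their lanes: short at crop (165,335), long at (605,185).

```bash
python3 -c "
from h import *
print(workorder.job_done())"
```

```text
the job is handed in; nothing more can be done
None
```

I put both pulls away in the empty lanes of their own trays, and the last camera picture showed each standing flat and lengthwise near its lane's middle; the job was handed in at about 13 s, with no verdict returned.

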